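Hardness probe held square on the ground spot of a digger tooth

TASK

Take the pen-shaped hardness probe out of its bench stand and set its sprung nose inside the ring drawn on the bright ground spot of the digger tooth, with the probe square to that sloping face. Press gently until the nose is about half-way in, well short of its stop, and finish holding the probe there, still and in the gripper, for the reading; do not shove the tooth or disturb the things around it.

Things in the scene. Friction and masses are not known exactly. Their poses are not given: they have to be found in the camera images.
- probe: cordless hardness probe, a straight round pen 159 mm long, about 0.22 kg. Origin on its axis at the point of the nose when out; z runs from nose to tail: steel nose 8 mm dia (z 0-14 mm), aluminium neck 15 mm dia (14-59), dark body 24 mm dia with black rubber rings (59-159), to be gripped at z 80-140. At first upright in the stand, nose down and free, body's lower end on the stand's rim
- nose_tip (a point): the point of the probe's sprung nose, on the probe's axis; it moves with the nose
- nose (a joint): how far the probe's nose is pushed in, in m: 0 fully out, 0.008 against its stop. A spring pushes it out with 1 N to start and 1 N more per mm (5 N at 4 mm, 9 N at the stop).
- stand: bench stand holding the probe, fixed: dark round foot 90 mm dia, 13 mm high, with an aluminium socket 38 mm dia on it, rim 77 mm above the bench, bore 18 mm. Origin at the centre of its underside. The probe comes out straight upward; its nose leaves the bore when lifted 59 mm
- tooth: digger (excavator bucket) tooth, a dull dark-grey wedge-shaped steel forging, about 2.4 kg, loose on the bench: 160 mm long (x), 69 mm wide (y) at the back, 52 mm at the thin end. Origin at the centre of its underside; x points from the thin end (14 mm high, roughly towards the robot) to the thick end (75 mm high). Its upper face slopes at 20 degrees, rising towards +x
- spot: the bright round spot, 34 mm dia, ground on the middle of the tooth's sloping face, about 46 mm above the bench, with a dark ring drawn on it (14 mm inner, 18 mm outer dia). Origin at the ring's centre on the surface; z is the outward normal of the sloping face.
- refblock: bystander, loose: round steel hardness reference block, 64 mm dia, 15 mm high, plain top without ring; origin at the centre of its underside
- handset: bystander, loose: dark display handset lying flat, 150 (x) x 80 (y) x 28 mm; origin at the centre of its underside
- mount: bystander, loose: resin-mounted sample, a black cylinder 32 mm dia, 20 mm high; origin at the centre of its underside

How it is judged:
On the way:
1. the probe is drawn right out of the stand in the gripper (z of nose_tip in the frame of stand above 0.082 m and contact force between the fingers and probe above 1 N and contact force between probe and stand below 0.05 N), for 0.2 s.
At the end, for the whole second after the job is handed in: Probe held still in the gripper: nose tip within 7 mm of the ring's centre, axis within 0.12 rad (7 degrees) of square to the sloping face, nose pushed in 2 to 6.5 mm of its 8 (2 to 10 N on the tooth); tooth flat and within 20 mm of its start (distance between nose_tip and spot below 0.007 m and angle between the z axis of probe and the z axis of spot, either way round below 0.12 rad and angle between probe's own z axis and vertical below 0.6 rad and value of joint nose between 0.002 and 0.0065 m and contact force between probe and tooth between 2 and 10 N and contact force between the fingers and probe above 1 N and contact force between probe and stand below 0.05 N and linear speed of probe below 0.015 m/s and linear speed of tooth below 0.01 m/s and distance of tooth from where it was at the start of the episode below 0.02 m and angle between tooth's own z axis and vertical below 0.03 rad); the arm keeps its last pose, push and grip.
It fails at once if the probe is pressed on the tooth with more than 20 N (contact force between probe and tooth above 20 N).
It fails at once if the tooth is shoved more than 20 mm (distance of tooth from where it was at the start of the episode above 0.02 m).
It fails at once if a bystander is moved more than 20 mm (distance of any of refblock, handset, mount from where it was at the start of the episode above 0.02 m).
It also fails if it takes over 42 s, if anything falls off the work surface, if the arm or the gripper's body presses on something with over 40 N, if the wrist force passes 120 N, or if a joint passes its speed limit or range.

ROBOT

A 6-joint arm with a two-finger parallel gripper is mounted at the origin on the work surface. World frame = base frame: x ahead of the robot, y to its left, z up, the work surface at z = 0. Lengths are in m, angles in rad, forces in N, time in s.
With the tool pointing down it reaches from about 0.425 to 0.925 m from the base axis. Payload 12.5 kg.
Tool frame: the origin (TCP) lies at the centre of the arm's flange, where the gripper is bolted on; the fingertips stand ctrl.tip_reach ahead of it and the grasp point (between the pads) lies 155 mm ahead of it (ctrl.tip_reach is the distance from the TCP to the fingertips, in m); z points along the fingers, y is the line along which they close (so a half turn about z gives the same grasp; the last joint's range is limited). The gripper opens to 85 mm and grips with 20 to 120 N. Pads are 22 mm wide; open, the fingers measure 114 mm over their backs; the gripper's body (76 mm by 85 mm) begins 54 mm behind the grasp point. The pads swing forward as they close: fully open they stand 13 mm farther back than shut.
Start: joints at [-1.296, 0.491, 1.559, -0, 1.092, -0.106], TCP at [0.232, -0.58, 0.405] pointing down, gripper open.
Joint ranges: [-3.1, 3.1], [-0.84, 2.19], [0.05, 2.79], [-1.13, 4.28], [0.06, 2.93], [-2.69, 2.69]. Speed limits (rad/s): [2.22, 2.22, 2.79, 3.14, 3.14, 3.14].

INTERFACE

Orientations are given as a unit quaternion [x, y, z, w].
In Python, from cell import ctrl, viewer gives the robot as it stands. The module is installed in compiled form; this text tells all that it offers.
- The arm moves only by the tool drive_tool, never from a script. Its argument "increments" is a list of rows, each an object with "hand": the opening, from 0 (shut) to 1 (fully open); "travel": the shift along the tool's x, y, z in mm, a list of three; "rotation": the turn, a rotation vector about the tool's x, y, z in degrees, a list of three. In form: [{"hand": hand, "travel": [dx, dy, dz], "rotation": [wx, wy, wz]}, ...]. A call has exactly 10 rows; each row is the pose to reach, as a shift and turn from the pose commanded when the call began, along the tool's axes at that moment; what a row does not reach only later rows make up. A row lasts 1/8 s, in which the tool goes at most 62.5 mm and 10.7 degrees, less where a joint would pass 70% of its speed; a pose out of reach is approached as far as the arm can. A call with a gripper value outside its range is refused whole. The fingers move at their own pace and stop on an object; "newtons" is the grip in N (left out, the last holds). Time passes only in rows, so rows that repeat a pose let the fingers close, or fill a call up. It gives the time, the measured TCP pose, the force, the opening and the grip force at its end, in the units of the state.
- ctrl.read_state(): the state, without advancing time (a new reading comes with each control period).
- viewer.snapshot(name): name is "scene" or "side" or "wrist"; returns a dict with "pixels" (400x640x3 uint8, red, green, blue), "z_map" (400x640 float32, m along the optical axis (not along the pixel's ray), 0 where there is no reading), "vfov" (degrees; the focal length in pixels is half the picture's height over the tangent of half this angle, whatever the lens; pixels are square), "cx", "cy" (the principal point, pixels), "xyz" and "attitude" of the camera in the world; the wrist camera has in their place "mount" (4x4, takes a point from camera to tool coordinates, whose origin is the TCP and whose axes are the flange's). Camera axes: x right, y down, z forward; pixel columns grow to the right and rows downward; lengths in m; the calibration is good to about 2 mm. A picture is of the moment at which its call begins: read the wrist's pose just before it.
- ctrl.hand_in(): hands the job in; it is judged then, once.
Trained networks look in a picture, given as the dict that the camera call returned (one of the last four; its "shot" number tells which), for a name from the list of things; names that differ only in an ending like _2 or _b are one class to them, and where a whole thing is asked for, a point or a joint stands for the part that bears it (a point fixed in the world has none). Each returns a list of dicts, best first, with "score" (0 to 1); they miss things now and then, are a little off and sometimes report something else, mostly with a low value. They report only what shows in the picture. A call takes as long as a camera call.
- viewer.look_for(name, picture): "at" ([x, y, z] in m, in world coordinates, good to about 4 mm: the middle of the surface that is visible of it).
- viewer.masks_of(name, picture): "mask" (400x640 bool, what is visible of it).
- viewer.tip_of(name, picture): "at" ([x, y, z] in m, in world coordinates, good to about 4 mm: a listed point, or the origin of a listed thing).
The state is a dict: "time": time; "joint_pos": joint angles; "dq": joint speeds; "tau": joint torques, N m; "ee_pos": TCP position; "orientation": TCP orientation; "force": force on the tool from outside, world axes, zero at the start; "moment": the same for the moment, N m; "grip_width": finger opening in m; "gripper_force": force on a finger pad.
Only numpy, scipy, OpenCV 4.12 (cv2) and the standard library are available. Lean on these libraries where they do the work, as an engineer would, in place of code of your own. Each camera call takes 0.05 s, during which the arm holds its last target. There are 200 camera calls.

## Working session

There is one attempt and no reset: what is moved stays moved. The work goes in short steps, Python scripts to look and compute and a tool call to move; the robot and the scene stay as the last step left them, time stands still between calls to the robot, and variables do not carry over. Pictures are saved under pics/ and viewed, at most 10 in all, crops included, and the job is handed in when it is done.

Besides the shell and the picture viewer there is one more tool, called by a JSON object that holds its "api" and its "payload", one argument or row to a line. drive_tool: Moves the arm, as the interface text tells. Its arguments: {"type":"object","properties":{"increments":{"type":"array","items":{"type":"object","properties":{"hand":{"type":"number"},"travel":{"type":"array","items":{"type":"number"}},"rotation":{"type":"array","items":{"type":"number"}}}}},"newtons":{"type":"number"}},"required":["increments"]}

```bash
mkdir -p pics
cat > h.py <<'E'
import numpy as np, cv2
from scipy.spatial.transform import Rotation as R
from cell import ctrl, viewer
def cam(p,st=None):
    f=200/np.tan(np.radians(p["vfov"])/2)
    if "mount" in p:
        T=np.eye(4);T[:3,:3]=R.from_quat(st["orientation"]).as_matrix();T[:3,3]=st["ee_pos"];T=T@np.array(p["mount"])
    else:
        T=np.eye(4);a=np.array(p["attitude"]);T[:3,:3]=R.from_quat(a).as_matrix() if a.shape==(4,) else a;T[:3,3]=p["xyz"]
    return f,T
def cloud(p,mask,st=None):
    f,T=cam(p,st);v,u=np.nonzero(mask&(p["z_map"]>0));z=p["z_map"][v,u]
    c=np.stack([(u-p["cx"])/f*z,(v-p["cy"])/f*z,z],1)
    return c@T[:3,:3].T+T[:3,3]
def save(p,n,crop=None):
    im=p["pixels"][:,:,::-1]
    if crop: im=cv2.resize(im[crop[1]:crop[3],crop[0]:crop[2]],None,fx=crop[4],fy=crop[4])
    cv2.imwrite("pics/"+n,im)
E
python3 - <<'E'
from h import *
np.set_printoptions(precision=4,suppress=True)
s=ctrl.read_state();print({k:np.round(v,4) for k,v in s.items()},ctrl.tip_reach)
ims=[]
for c in ["scene","side"]:
    p=viewer.snapshot(c);ims.append(p["pixels"])
    print(c,p["xyz"],p["attitude"],p["vfov"])
    for n in ["probe","stand","tooth","spot","refblock","handset","mount"]:
        for fn in (viewer.look_for,viewer.tip_of):
            r=fn(n,p)
            print(n,fn.__name__,[(np.round(q["at"],3),round(q["score"],2)) for q in r[:2]])
cv2.imwrite("pics/a.png",cv2.resize(np.vstack(ims)[:,:,::-1],(480,600)))
cv2.imwrite("pics/s.png",ims[0][:,:,::-1]);cv2.imwrite("pics/d.png",ims[1][:,:,::-1])
E
```

```text
{'time': np.float64(0.0), 'joint_pos': array([-1.2956,  0.4916,  1.5595,  0.    ,  1.0917, -0.1056]), 'dq': array([ 0.0011,  0.0005,  0.0012,  0.0008, -0.0012, -0.0008]), 'tau': array([  0.0051, -61.8444, -26.1588,   0.    ,   0.004 ,  -0.    ]), 'ee_pos': array([ 0.2323, -0.5802,  0.4041]), 'orientation': array([ 0.9819,  0.1893, -0.    , -0.0006]), 'force': array([ 0.4255, -0.0295, -0.2607]), 'moment': array([-0.0345,  0.0163, -0.0559]), 'gripper_force': np.float64(0.0), 'grip_width': np.float64(0.0851)} 0.1734
scene [ 1.0759 -0.0249  0.6788] [ 0.6851  0.6583 -0.2137 -0.2272] 50.97994399779425
probe call [(array([ 0.491, -0.292,  0.14 ]), 0.81), (array([0.612, 0.185, 0.039]), 0.67)]
probe call []
stand call [(array([ 0.495, -0.286,  0.013]), 0.63)]
stand call [(array([ 0.48 , -0.294,  0.002]), 0.89)]
tooth call [(array([0.611, 0.189, 0.041]), 0.84)]
tooth call [(array([ 0.563,  0.194, -0.005]), 0.59)]
spot call [(array([0.574, 0.194, 0.045]), 0.58)]
spot call [(array([0.572, 0.196, 0.046]), 0.66), (array([ 0.489, -0.011,  0.002]), 0.49)]
refblock call [(array([ 0.639, -0.006,  0.01
[... 442 characters left out ...]
,  0.15 ]), 0.76)]
probe call [(array([ 0.479, -0.299,  0.016]), 0.73)]
stand call [(array([ 0.48 , -0.314,  0.013]), 0.6)]
stand call [(array([ 0.478, -0.295, -0.   ]), 0.82)]
tooth call [(array([0.581, 0.169, 0.037]), 0.8)]
tooth call [(array([0.563, 0.197, 0.002]), 0.68)]
spot call [(array([0.575, 0.19 , 0.049]), 0.47)]
spot call [(array([0.576, 0.193, 0.048]), 0.4)]
refblock call [(array([ 0.638, -0.011,  0.009]), 0.84)]
refblock call [(array([ 0.64 , -0.007, -0.007]), 0.87)]
handset call [(array([ 0.732, -0.083,  0.027]), 0.68)]
handset call [(array([ 0.737, -0.069,  0.002]), 0.96)]
mount call [(array([ 0.489, -0.022,  0.022]), 0.54)]
mount call [(array([ 0.491, -0.013,  0.006]), 0.53)]
```

View pics/a.png

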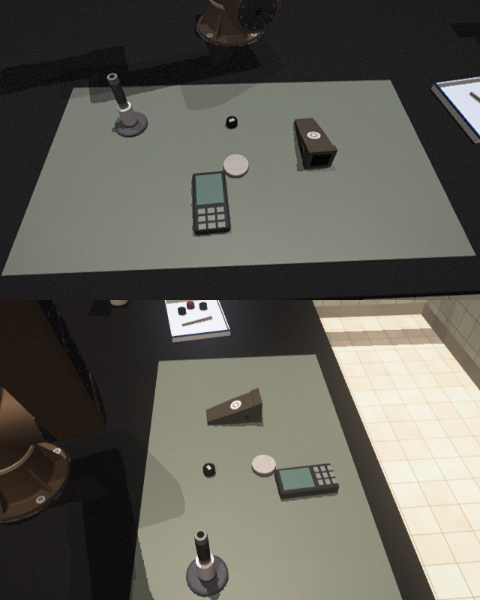

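Run:
```python
from h import *
np.set_printoptions(precision=4,suppress=True)
for c in ["scene","side"]:
    p=viewer.snapshot(c)
    m=viewer.masks_of("tooth",p)[0]["mask"]
    P=cloud(p,m); P=P[P[:,2]>0.008]
    rng=np.random.default_rng(0);best=None
    for i in range(400):
        a=P[rng.choice(len(P),3,False)];n=np.cross(a[1]-a[0],a[2]-a[0]);l=np.linalg.norm(n)
        if l<1e-8: continue
        n/=l;n*=np.sign(n[2]+1e-12)
        if n[2]<.8: continue
        k=abs((P-a[0])@n)<.0025
        if best is None or k.sum()>best.sum(): best=k
    Q=P[best];q=Q.mean(0);n=np.linalg.svd(Q-q)[2][2];n*=np.sign(n[2])
    print(c,len(P),best.sum(),"n",n,"tilt",np.degrees(np.arccos(n[2])),"yaw x",np.degrees(np.arctan2(-n[1],-n[0])),"mean",q, Q.min(0),Q.max(0))
    pm=viewer.masks_of("probe",p)
    Pr=cloud(p,pm[0]["mask"]);print("probe",Pr.mean(0),Pr.min(0),Pr.max(0))
    Pr=Pr[(Pr[:,2]>.09)&(Pr[:,2]<.172)]
    from scipy.optimize import least_squares
    r=least_squares(lambda x:np.hypot(Pr[:,0]-x[0],Pr[:,1]-x[1])-.012,Pr[:,:2].mean(0),loss="soft_l1",f_scale=.001)
    print("axis",r.x,len(Pr))
    sm=viewer.masks_of("spot",p)
    if sm: S=cloud(p,sm[0]["mask"]);print("spot",S.mean(0),(S.min(0)+S.max(0))/2,S.max(0)-S.min(0),len(S))
```

```text
scene 2518 1483 n [-0.3521 -0.0223  0.9357] tilt 20.661685387682763 yaw x 3.6289212600614564 mean [0.5776 0.1966 0.0487] [0.4862 0.1644 0.0137] [0.6493 0.2354 0.0767]
probe [ 0.4893 -0.2918  0.1363] [ 0.4694 -0.3065  0.0774] [ 0.4968 -0.2822  0.1802]
axis [ 0.4818 -0.2952] 462
spot [0.5733 0.1962 0.0472] [0.572  0.1964 0.0462] [0.036  0.0303 0.0141] 126
side 2271 1331 n [-0.3509 -0.0226  0.9361] tilt 20.5884480680965 yaw x 3.677776639710991 mean [0.5662 0.1924 0.0447] [0.483  0.1603 0.0124] [0.6446 0.2329 0.0759]
probe [ 0.4793 -0.3032  0.1414] [ 0.4517 -0.3107 -0.001 ] [ 0.4907 -0.1881  0.1807]
axis [ 0.4785 -0.2969] 472
spot [0.5711 0.1951 0.0466] [0.5708 0.1974 0.0461] [0.0312 0.0388 0.0137] 128
```

{"api": "drive_tool", "payload": {
  "increments": [
    {"hand":1,"travel":[48,-24,0],"rotation":[0,0,3]},
    {"hand":1,"travel":[96,-49,0],"rotation":[0,0,6]},
    {"hand":1,"travel":[144,-74,0],"rotation":[0,0,9]},
    {"hand":1,"travel":[192,-98,0],"rotation":[0,0,12]},
    {"hand":1,"travel":[240,-123,0],"rotation":[0,0,15]},
    {"hand":1,"travel":[288,-147,0],"rotation":[0,0,18]},
    {"hand":1,"travel":[336,-172,0],"rotation":[0,0,18]},
    {"hand":1,"travel":[336,-172,0],"rotation":[0,0,18]},
    {"hand":1,"travel":[336,-172,0],"rotation":[0,0,18]},
    {"hand":1,"travel":[336,-172,0],"rotation":[0,0,18]}
  ]
}}

```text
time: 3.15
ee_pos: [0.4797, -0.2965, 0.4047]
orientation: [0.999, 0.033, -0.0, 0.0]
force: [0.7, 0.4, 0.1]
grip_width: 0.0855
gripper_force: 0.0
```

Run:
```python
from h import *
np.set_printoptions(precision=4,suppress=True)
from scipy.optimize import least_squares
s=ctrl.read_state();p=viewer.snapshot("wrist");save(p,"w1.png")
print(s["time"],s["ee_pos"],R.from_quat(s["orientation"]).as_matrix(),s["force"])
print(np.array(p["mount"]))
for n in ["probe","stand"]:
    for q in viewer.masks_of(n,p)[:1]:
        P=cloud(p,q["mask"],s);print(n,q["score"],P.min(0),P.max(0),len(P))
        for lo,hi in ((.09,.172),(.174,.185)):
            k=P[(P[:,2]>lo)&(P[:,2]<hi)]
            if len(k)>20:
                r=least_squares(lambda x:np.hypot(k[:,0]-x[0],k[:,1]-x[1])-.012,k[:,:2].mean(0),loss="soft_l1",f_scale=.001)
                print(lo,r.x,k.mean(0),(k.min(0)+k.max(0))/2,len(k))
    print([(q["at"],q["score"]) for q in viewer.tip_of(n,p)[:1]])
```

```text
3.15 [ 0.4797 -0.2965  0.4047] [[ 0.9979  0.0652 -0.0001]
 [ 0.0652 -0.9979 -0.0002]
 [-0.0001  0.0001 -1.    ]] [0.696  0.4313 0.0814]
[[-0.     -0.9548 -0.2971  0.0747]
 [ 1.     -0.0001  0.0002 -0.0004]
 [-0.0002 -0.2971  0.9548  0.03  ]
 [ 0.      0.      0.      1.    ]]
probe 0.86 [ 0.3896 -0.3218 -0.0005] [ 0.4918 -0.2768  0.1801] 2410
0.09 [ 0.4791 -0.2957] [ 0.4888 -0.2952  0.1389] [ 0.4856 -0.2957  0.1309] 987
0.174 [ 0.4761 -0.2943] [ 0.48   -0.2956  0.1778] [ 0.4793 -0.2957  0.1771] 1216
[]
[([0.4781, -0.296, 0.0017], 0.67)]
```

View pics/w1.png

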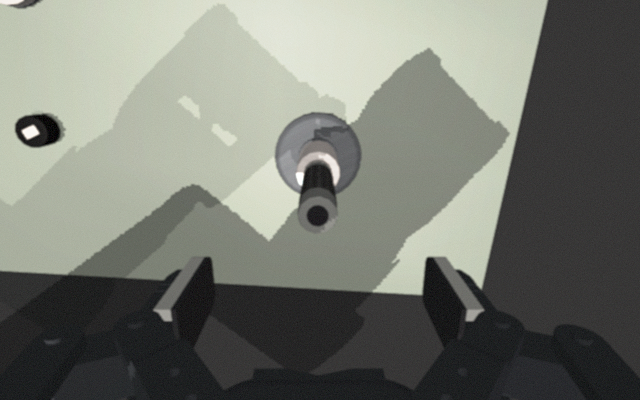

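{"api": "drive_tool", "payload": {
  "newtons": 60,
  "increments": [
    {"hand":1,"travel":[-0.5,-0.8,30],"rotation":[0,0,0]},
    {"hand":1,"travel":[-0.5,-0.8,60],"rotation":[0,0,0]},
    {"hand":1,"travel":[-0.5,-0.8,90],"rotation":[0,0,0]},
    {"hand":1,"travel":[-0.5,-0.8,112],"rotation":[0,0,0]},
    {"hand":1,"travel":[-0.5,-0.8,112],"rotation":[0,0,0]},
    {"hand":0,"travel":[-0.5,-0.8,112],"rotation":[0,0,0]},
    {"hand":0,"travel":[-0.5,-0.8,112],"rotation":[0,0,0]},
    {"hand":0,"travel":[-0.5,-0.8,112],"rotation":[0,0,0]},
    {"hand":0,"travel":[-0.5,-0.8,112],"rotation":[0,0,0]},
    {"hand":0,"travel":[-0.5,-0.8,112],"rotation":[0,0,0]}
  ]
}}

```text
time: 4.65
ee_pos: [0.4798, -0.2951, 0.2934]
orientation: [0.999, 0.033, 0.0, 0.001]
force: [-1.2, -1.2, 6.0]
grip_width: 0.0229
gripper_force: 58.5
```

{"api": "drive_tool", "payload": {
  "increments": [
    {"hand":0,"travel":[0,0,-10],"rotation":[0,0,0]},
    {"hand":0,"travel":[0,0,-30],"rotation":[0,0,0]},
    {"hand":0,"travel":[0,0,-50],"rotation":[0,0,0]},
    {"hand":0,"travel":[0,0,-70],"rotation":[0,0,0]},
    {"hand":0,"travel":[0,0,-90],"rotation":[0,0,0]},
    {"hand":0,"travel":[0,0,-110],"rotation":[0,0,0]},
    {"hand":0,"travel":[0,0,-130],"rotation":[0,0,0]},
    {"hand":0,"travel":[0,0,-150],"rotation":[0,0,0]},
    {"hand":0,"travel":[0,0,-150],"rotation":[0,0,0]},
    {"hand":0,"travel":[0,0,-150],"rotation":[0,0,0]}
  ]
}}

```text
time: 5.9
ee_pos: [0.4796, -0.2947, 0.442]
orientation: [0.999, 0.033, -0.0, -0.0]
force: [-0.3, -0.0, -2.6]
grip_width: 0.0228
gripper_force: 58.8
```

```bash
cat > meas.py <<'E'
from h import *
np.set_printoptions(precision=4,suppress=True)
def meas(names=("scene","side"),tag=None):
    s=ctrl.read_state();M=R.from_quat(s["orientation"]).as_matrix()
    print("t",s["time"],"ee",s["ee_pos"],"z",M[:,2],"x",M[:,0],"F",s["force"],s["gripper_force"])
    for c in names:
        p=viewer.snapshot(c)
        if tag: cv2.imwrite(f"pics/{tag}_{c}.png",p["pixels"][:,:,::-1])
        for q in viewer.tip_of("nose_tip",p)[:2]:
            print(c,"nose",np.array(q["at"]),round(q["score"],2),"in tool",M.T@(np.array(q["at"])-s["ee_pos"])*1000)
        for q in viewer.masks_of("probe",p)[:1]:
            P=(cloud(p,q["mask"],s)-s["ee_pos"])@M
            for lo,hi,r in ((.205,.217,.012),(.222,.258,.0075),(.262,.272,.004)):
                k=P[(P[:,2]>lo)&(P[:,2]<hi)&(np.hypot(P[:,0],P[:,1])<.04)]
                if len(k)>8:
                    from scipy.optimize import least_squares
                    x=least_squares(lambda x:np.hypot(k[:,0]-x[0],k[:,1]-x[1])-r,k[:,:2].mean(0),loss="soft_l1",f_scale=.001).x
                    print(c,"axis at tool z",k[:,2].mean()*1000,x*1000,len(k))
            k=P[np.hypot(P[:,0],P[:,1])<.02]
            if len(k): print(c,"low end",np.percentile(k[:,2],99.5)*1000)
        for q in viewer.look_for("spot",p)[:1]: print(c,"spot",q["at"],q["score"])
E
python3 -c "
from meas import *
meas(tag='g')"
```

```text
t 5.9 ee [ 0.4796 -0.2947  0.442 ] z [-0.0009  0.0007 -1.    ] x [ 0.9978  0.0666 -0.0009] F [-0.2512 -0.0189 -2.6182] 58.79666984081268
scene nose [ 0.4796 -0.2969  0.1657] 0.41 in tool [  0.118    2.3725 276.2759]
scene axis at tool z 210.15471754578346 [1.6758 0.0468] 81
scene axis at tool z 239.70705579487532 [1.5202 0.2145] 158
scene axis at tool z 267.3405384093418 [1.9143 0.4567] 18
scene low end 268.8870774088181
scene spot [0.5745, 0.1956, 0.045] 0.67
side axis at tool z 210.2351815452743 [-1.2743  1.4287] 97
side axis at tool z 241.3158581224545 [-1.4379  1.6131] 148
side low end 271.46805796472626
side spot [0.5749, 0.1908, 0.0471] 0.7
```

{"api": "drive_tool", "payload": {
  "increments": [
    {"hand":0,"travel":[2,-45,0],"rotation":[0,0,0]},
    {"hand":0,"travel":[4,-95,0],"rotation":[0,2,0]},
    {"hand":0,"travel":[6,-150,0],"rotation":[0,5,0]},
    {"hand":0,"travel":[8,-205,10],"rotation":[0,8,0]},
    {"hand":0,"travel":[10,-260,20],"rotation":[0,11,0]},
    {"hand":0,"travel":[12,-315,30],"rotation":[0,14,0]},
    {"hand":0,"travel":[14,-370,40],"rotation":[0,17,0]},
    {"hand":0,"travel":[16,-425,50],"rotation":[0,20,0]},
    {"hand":0,"travel":[17,-465,60],"rotation":[0,20,0]},
    {"hand":0,"travel":[17.6,-483,70],"rotation":[0,20,0]}
  ]
}}

```text
time: 7.55
ee_pos: [0.4647, 0.1902, 0.3723]
orientation: [0.984, 0.034, 0.174, -0.006]
force: [-1.0, -0.1, -2.8]
grip_width: 0.0225
gripper_force: 59.2
```

{"api": "drive_tool", "payload": {
  "increments": [
    {"hand":0,"travel":[-3,0,9],"rotation":[0,0,0]},
    {"hand":0,"travel":[-7,0,19],"rotation":[0,0,0]},
    {"hand":0,"travel":[-10,0,28],"rotation":[0,0,0]},
    {"hand":0,"travel":[-10,0,28],"rotation":[0,0,0]},
    {"hand":0,"travel":[-10,0,28],"rotation":[0,0,0]},
    {"hand":0,"travel":[-10,0,28],"rotation":[0,0,0]},
    {"hand":0,"travel":[-10,0,28],"rotation":[0,0,0]},
    {"hand":0,"travel":[-10,0,28],"rotation":[0,0,0]},
    {"hand":0,"travel":[-10,0,28],"rotation":[0,0,0]},
    {"hand":0,"travel":[-10,0,28],"rotation":[0,0,0]}
  ]
}}

```text
time: 8.8
ee_pos: [0.4653, 0.1882, 0.3429]
orientation: [0.984, 0.033, 0.174, -0.006]
force: [-1.2, 0.7, -2.8]
grip_width: 0.0226
gripper_force: 59.2
```

Run:
```python
from meas import *
meas(tag='h',names=("scene","side","wrist"))
s=ctrl.read_state();p=viewer.snapshot("wrist")
M=R.from_quat(s["orientation"]).as_matrix()
for n in ("spot","tooth"):
    for q in viewer.masks_of(n,p)[:1]:
        P=cloud(p,q["mask"],s);print(n,q["score"],P.mean(0),(P.min(0)+P.max(0))/2,len(P))
        c=P.mean(0);nn=np.linalg.svd(P-c)[2][2];print(nn*np.sign(nn[2]))
save(p,"h_crop.png",(180,0,500,250,2.4))
```

```text
t 8.8 ee [0.4653 0.1882 0.3429] z [ 0.3413  0.0227 -0.9397] x [0.9376 0.0626 0.342 ] F [-1.16    0.7212 -2.8252] 59.2080420255661
scene nose [0.5602 0.1945 0.0838] 0.36 in tool [  0.7089   0.02   276.0247]
scene spot [0.5717, 0.196, 0.0463] 0.5
side axis at tool z 209.9037015639373 [-1.6052  1.4999] 43
side axis at tool z 240.1854323118983 [-2.36    1.9724] 91
side low end 266.8076192131348
side spot [0.5755, 0.1889, 0.0454] 0.65
wrist axis at tool z 209.61306465437409 [-0.7107  0.1832] 299
wrist axis at tool z 243.65450973505446 [-0.8848  0.4548] 286
wrist low end 252.45362771959478
wrist spot [0.5727, 0.1967, 0.0513] 0.55
spot 0.58 [0.5734 0.1968 0.0483] [0.5726 0.1966 0.0717] 1174
[-0.3624 -0.0188  0.9318]
tooth 0.69 [0.5957 0.1983 0.056 ] [0.5844 0.2019 0.0934] 11199
[-0.3611 -0.0195  0.9323]
```

View pics/h_wrist.png

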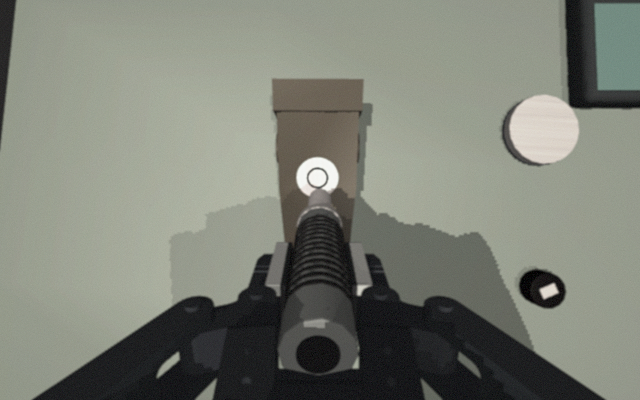

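Run:
```python
from meas import *
s=ctrl.read_state();p=viewer.snapshot("wrist")
f,T=cam(p,s);M=R.from_quat(s["orientation"]).as_matrix()
mi=np.linalg.inv(np.array(p["mount"]))
for z in (.24,.261,.275,.29,.30,.305,.31,.315,.32):
    q=mi@np.array([-.0005,.0004,z,1]);print(z,p["cx"]+f*q[0]/q[2],p["cy"]+f*q[1]/q[2])
g=cv2.cvtColor(p["pixels"],cv2.COLOR_RGB2GRAY)
b=(g>190).astype(np.uint8);b[:, :280]=0;b[:,360:]=0;b[210:]=0;b[:140]=0
n,l,st,c=cv2.connectedComponentsWithStats(b);print(st,c)
# ring inner blob
m=[i for i in range(1,n) if 80<st[i,4]<700 and st[i,2]<26]
for sp in ("scene","side"):
    q=viewer.snapshot(sp); ms=viewer.masks_of("spot",q)
    if ms: P=cloud(q,ms[0]["mask"]);print(sp,P.mean(0))
for px in ((317.5,178),):
    d=M@np.array(p["mount"])[:3,:3]@np.array([(px[0]-p["cx"])/f,(px[1]-p["cy"])/f,1]);o=T[:3,3]
    S=np.array([.5725,.196,.0465]);n_=np.array([-.3413,-.0218,.9397])
    X=o+d*((S-o)@n_)/(d@n_);print("ring",X,"tool",M.T@(X-s["ee_pos"])*1000)
    print("zmap",p["z_map"][178,317],"expect",((S-o)@n_)/(d@n_))
save(p,"h_crop.png",(250,120,390,260,4))
```

```text
0.24 319.5314071962613 207.88893078003093
0.261 319.4238192516511 197.4101786839526
0.275 319.36142679400217 191.33333523521347
0.29 319.30140425065133 185.4873145288245
0.3 319.2647920441187 181.92139236778848
0.305 319.2474043560295 180.2278822475763
0.31 319.2305886612528 178.59008260815392
0.315 319.21431719169533 177.00528891821654
0.32 319.1985639480218 175.47096891831487
[[     0      0    640    400 254976]
 [   297    157     42     38    798]
 [   309    170     17     16    226]] [[319.5113 199.5994]
 [316.6078 173.9887]
 [317.     177.4336]]
scene [0.5749 0.1979 0.048 ]
side [0.571  0.195  0.0468]
ring [0.5716 0.1963 0.0462] tool [ -1.4309  -1.0088 315.3219]
zmap 0.2939719 expect 0.2956160729215111
```

View pics/h_crop.png

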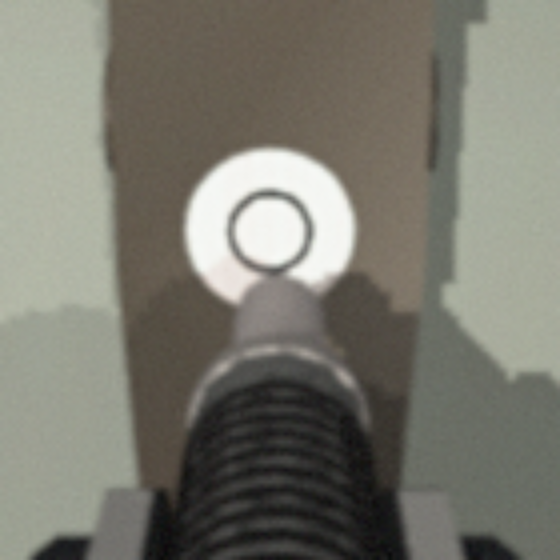

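{"api": "drive_tool", "payload": {
  "increments": [
    {"hand":0,"travel":[-0.5,-1.7,6],"rotation":[0,0,0]},
    {"hand":0,"travel":[-0.5,-1.7,12],"rotation":[0,0,0]},
    {"hand":0,"travel":[-0.5,-1.7,18],"rotation":[0,0,0]},
    {"hand":0,"travel":[-0.5,-1.7,24],"rotation":[0,0,0]},
    {"hand":0,"travel":[-0.5,-1.7,28],"rotation":[0,0,0]},
    {"hand":0,"travel":[-0.5,-1.7,31],"rotation":[0,0,0]},
    {"hand":0,"travel":[-0.5,-1.7,33],"rotation":[0,0,0]},
    {"hand":0,"travel":[-0.5,-1.7,34],"rotation":[0,0,0]},
    {"hand":0,"travel":[-0.5,-1.7,34],"rotation":[0,0,0]},
    {"hand":0,"travel":[-0.5,-1.7,34],"rotation":[0,0,0]}
  ]
}}

```text
time: 11.05
ee_pos: [0.4764, 0.1907, 0.3109]
orientation: [0.984, 0.033, 0.174, -0.006]
force: [0.0, 0.6, -2.4]
grip_width: 0.0228
gripper_force: 59.2
```

Run:
```python
from meas import *
meas(names=("side","scene"))
s=ctrl.read_state();M=R.from_quat(s["orientation"]).as_matrix();print("tool F",M.T@s["force"])
p=viewer.snapshot("wrist");a=p["pixels"][130:240,250:390,::-1]
q=viewer.snapshot("side")["pixels"]
f,T=cam(viewer.snapshot("side"));pp=viewer.snapshot("side")
c=T[:3,:3].T@(np.array([.572,.196,.0465])-T[:3,3]);u,v=int(pp["cx"]+f*c[0]/c[2]),int(pp["cy"]+f*c[1]/c[2]);print(u,v)
b=q[v-55:v+55,u-50:u+50,::-1]
cv2.imwrite("pics/i.png",cv2.resize(np.hstack([a,b]),None,fx=3.3,fy=3.3,interpolation=cv2.INTER_CUBIC))
```

```text
t 11.05 ee [0.4764 0.1907 0.3109] z [ 0.3415  0.0228 -0.9396] x [0.9375 0.0626 0.3423] F [ 0.0409  0.6137 -2.3663] 59.20844614505768
side axis at tool z 210.0674343001403 [-1.7811  1.5982] 44
side axis at tool z 240.1189918707878 [-2.0944  1.2374] 91
side axis at tool z 266.5584850676138 [-1.6     8.3123] 10
side low end 268.66013134403454
side spot [0.5763, 0.1884, 0.047] 0.54
scene nose [0.5717 0.1954 0.0514] 0.36 in tool [  0.8386   1.6081 276.5329]
scene axis at tool z 210.15475294954985 [ 1.3306 -0.6169] 62
scene axis at tool z 238.97533744628768 [1.2244 0.2136] 130
scene low end 263.4221397707219
tool F [-0.4036 -0.623   2.6904]
314 139
```

View pics/i.png

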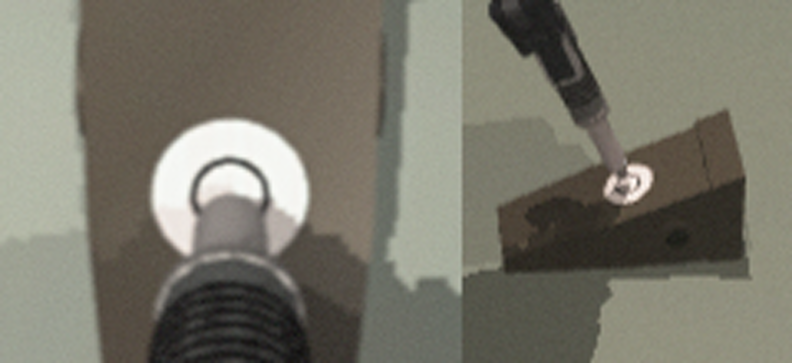

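{"api": "drive_tool", "payload": {
  "increments": [
    {"hand":0,"travel":[0,0,1],"rotation":[0,0,0]},
    {"hand":0,"travel":[0,0,2],"rotation":[0,0,0]},
    {"hand":0,"travel":[0,0,3],"rotation":[0,0,0]},
    {"hand":0,"travel":[0,0,4],"rotation":[0,0,0]},
    {"hand":0,"travel":[0,0,5],"rotation":[0,0,0]},
    {"hand":0,"travel":[0,0,6],"rotation":[0,0,0]},
    {"hand":0,"travel":[0,0,7],"rotation":[0,0,0]},
    {"hand":0,"travel":[0,0,7.5],"rotation":[0,0,0]},
    {"hand":0,"travel":[0,0,7.5],"rotation":[0,0,0]},
    {"hand":0,"travel":[0,0,7.5],"rotation":[0,0,0]}
  ]
}}

```text
time: 12.9
ee_pos: [0.4789, 0.1908, 0.3038]
orientation: [0.984, 0.033, 0.174, -0.006]
force: [-1.4, -0.1, 0.5]
grip_width: 0.0224
gripper_force: 59.2
```

Run:
```python
from meas import *
s=ctrl.read_state();M=R.from_quat(s["orientation"]).as_matrix();print("tool F",M.T@s["force"],s["ee_pos"])
```

```text
tool F [-1.1602  0.0308 -0.9243] [0.4789 0.1908 0.3038]
```

{"api": "drive_tool", "payload": {
  "increments": [
    {"hand":0,"travel":[0,0,0.5],"rotation":[0,0,0]},
    {"hand":0,"travel":[0,0,1],"rotation":[0,0,0]},
    {"hand":0,"travel":[0,0,1.3],"rotation":[0,0,0]},
    {"hand":0,"travel":[0,0,1.3],"rotation":[0,0,0]},
    {"hand":0,"travel":[0,0,1.3],"rotation":[0,0,0]},
    {"hand":0,"travel":[0,0,1.3],"rotation":[0,0,0]},
    {"hand":0,"travel":[0,0,1.3],"rotation":[0,0,0]},
    {"hand":0,"travel":[0,0,1.3],"rotation":[0,0,0]},
    {"hand":0,"travel":[0,0,1.3],"rotation":[0,0,0]},
    {"hand":0,"travel":[0,0,1.3],"rotation":[0,0,0]}
  ]
}}

```text
time: 14.15
ee_pos: [0.4794, 0.1908, 0.3025]
orientation: [0.984, 0.033, 0.174, -0.006]
force: [-1.2, 0.0, 1.7]
grip_width: 0.023
gripper_force: 59.2
```

Run:
```python
from meas import *
for i in range(4):
    s=ctrl.read_state();M=R.from_quat(s["orientation"]).as_matrix();print("tool F",M.T@s["force"],s["ee_pos"],s["time"]);viewer.snapshot("wrist")
meas()
pp=viewer.snapshot("side");w=viewer.snapshot("wrist");sc=viewer.snapshot("scene")
def crop(p):
    f,T=cam(p);c=T[:3,:3].T@(np.array([.572,.196,.0465])-T[:3,3]);u,v=int(p["cx"]+f*c[0]/c[2]),int(p["cy"]+f*c[1]/c[2])
    return p["pixels"][v-40:v+40,u-30:u+30,::-1]
cv2.imwrite("pics/j.png",cv2.resize(np.hstack([w["pixels"][145:225,280:360,::-1],crop(pp),crop(sc)]),None,fx=4,fy=4,interpolation=cv2.INTER_CUBIC))
```

```text
tool F [-0.5142 -0.1038 -1.9753] [0.4794 0.1908 0.3025] 14.15
tool F [-0.2175 -0.8084 -1.2462] [0.4794 0.1908 0.3025] 14.2
tool F [-0.7684  0.0431 -1.1549] [0.4794 0.1909 0.3025] 14.25
tool F [-1.273   0.518  -1.0722] [0.4794 0.1909 0.3026] 14.3
t 14.35 ee [0.4794 0.1909 0.3026] z [ 0.3413  0.0227 -0.9397] x [0.9376 0.0626 0.3421] F [-1.8127 -0.517   0.8187] 59.21943783760071
scene nose [ 0.7383 -0.0687  0.0019] 0.56 in tool [123.6637 276.211  365.0116]
scene axis at tool z 210.23224377493645 [ 1.3186 -0.007 ] 73
scene axis at tool z 239.51654724007093 [1.1769 0.1131] 129
scene axis at tool z 266.6356317351621 [ 1.0508 -0.1921] 16
scene low end 270.1902396692144
scene spot [0.5761, 0.1941, 0.0478] 0.67
side axis at tool z 210.216049452539 [-2.1181  1.3878] 46
side axis at tool z 239.88656912685377 [-2.0468  1.7664] 87
side low end 267.093007465456
side spot [0.5751, 0.1898, 0.0478] 0.69
```

View pics/j.png

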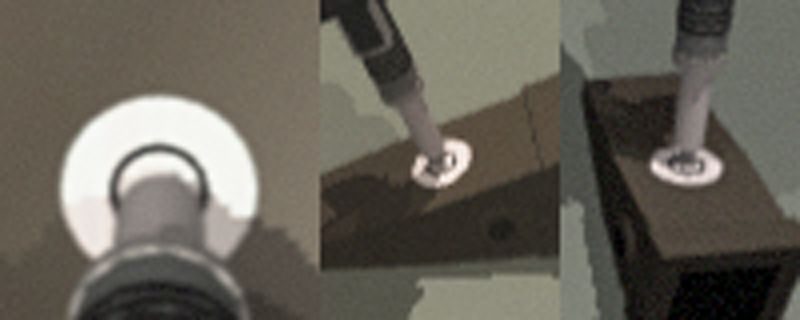

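{"api": "drive_tool", "payload": {
  "increments": [
    {"hand":0,"travel":[0,0,0.5],"rotation":[0,0,0]},
    {"hand":0,"travel":[0,0,1.0],"rotation":[0,0,0]},
    {"hand":0,"travel":[0,0,1.0],"rotation":[0,0,0]},
    {"hand":0,"travel":[0,0,1.0],"rotation":[0,0,0]},
    {"hand":0,"travel":[0,0,1.0],"rotation":[0,0,0]},
    {"hand":0,"travel":[0,0,1.0],"rotation":[0,0,0]},
    {"hand":0,"travel":[0,0,1.0],"rotation":[0,0,0]},
    {"hand":0,"travel":[0,0,1.0],"rotation":[0,0,0]},
    {"hand":0,"travel":[0,0,1.0],"rotation":[0,0,0]},
    {"hand":0,"travel":[0,0,1.0],"rotation":[0,0,0]}
  ]
}}

```text
time: 16.15
ee_pos: [0.4797, 0.1909, 0.3016]
orientation: [0.984, 0.033, 0.174, -0.006]
force: [-1.6, -1.4, 1.8]
grip_width: 0.0228
gripper_force: 59.2
```

Run:
```python
from meas import *
a=[]
for i in range(20):
    s=ctrl.read_state();M=R.from_quat(s["orientation"]).as_matrix();a.append(M.T@s["force"]);viewer.snapshot("wrist")
a=np.array(a);print("tool F",a.mean(0),a.std(0)/20**.5,s["ee_pos"],s["time"])
```

```text
tool F [-0.897   0.117  -2.1657] [0.1315 0.1585 0.1017] [0.4797 0.1909 0.3016] 17.1
```

```bash
python3 -c "
from cell import ctrl
print(ctrl.hand_in())"
```

```text
the job is handed in; nothing more can be done
None
```

I handed the job in at about 17 s of the 42 s allowed. The probe is still in the gripper, square to the face with its nose inside the ring. It presses with about 4.5 N, which puts the nose roughly 3.5 mm in. `hand_in` gave no verdict, and the depth is estimated from wrist force.

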